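Dock the jog box in its sloped holder

ROBOT

A 7-joint arm with a two-finger parallel gripper is mounted at the origin on a cart in front of the work surface, level with it; the furniture and walls round the work are solid. World frame = base frame: x ahead of the robot, y to its left, z up, the work surface at z = 0. Lengths are in m, angles in rad, forces in N, time in s.
With the tool pointing down it reaches from about 0.4 to 0.925 m from the base axis. Payload 5.6 kg.
Tool frame: the origin (TCP) lies at the very end of the fingers, on their centre line; the grasp point (between the pads) lies 19 mm behind it; z points along the fingers, y is the line along which they close (so a half turn about z gives the same grasp; the last joint's range is limited). The gripper opens to 85 mm and grips with 20 to 120 N. Pads are 22 mm wide; open, the fingers measure 114 mm over their backs; the gripper's body (76 mm by 85 mm) begins 54 mm behind the grasp point. The pads swing forward as they close: fully open they stand 13 mm farther back than shut.
Start: joints at [1.155, 0.468, -0.012, 1.603, 0.006, 1.071, -0.056], TCP at [0.237, -0.605, 0.231] pointing down, gripper open.
Joint ranges: [-2.53, 2.53], [-0.31, 2.02], [-1.57, 1.55], [0.28, 2.44], [-1.29, 4.43], [0.15, 1.84], [-2.92, 2.92]. Speed limits (rad/s): [2.57, 2.57, 3.14, 3.14, 3.14, 3.14, 3.14].

INTERFACE

Orientations are given as a rotation vector (axis times angle).
In Python, from cell import manip gives the robot as it stands.
- The arm moves only by the tool servo_tool, never from a script. Its argument "moves" is one flat list of numbers, 7 for each row, row after row: the shift along the world's x, y, z as a fraction of full scale, then the turn, a rotation vector about the world's x, y, z as a fraction of full scale, then the closure, from -1 (fully open) to 1 (shut). In form: [dx, dy, dz, ax, ay, az, hand, dx, dy, dz, ax, ay, az, hand, ...]. A call has 1 to 5 rows; each row is the pose to reach, as a shift and turn from the pose commanded when the call began; what a row does not reach only later rows make up. Full scale, the value 1, is 15 cm for a shift and 90 degrees for a turn. A row lasts 1/12 s, in which the tool goes at most 41.7 mm and 7.16 degrees, less where a joint would pass 70% of its speed; a pose out of reach is approached as far as the arm can. A call with a number of a shift or a turn outside -1 to 1 is refused whole. A call with a gripper value outside its range is refused whole. The fingers move at their own pace and stop on an object; "force" is the grip in N (left out, the last holds). Time passes only in rows, so rows that repeat a pose let the fingers close. It gives the time, the measured TCP pose, the force, the opening and the grip force at its end, in the units of the state.
- manip.get_obs(): the state, without advancing time (a new reading comes with each control period).
- manip.camera(name): name is "scene" or "top" or "wrist"; returns a dict with "pixels" (400x640x3 uint8, red, green, blue), "vertical_fov" (degrees; the focal length in pixels is half the picture's height over the tangent of half this angle, whatever the lens; pixels are square), "cx", "cy" (the principal point, pixels), "k1" (the pictures are not rectified: a ray, as slopes to the right and down, at radius r is drawn at 1 + k1 r^2 times it, then the intrinsics apply), "view" (4x4, takes a point from world to camera coordinates). Camera axes: x right, y down, z forward; pixel columns grow to the right and rows downward; lengths in m; the calibration is good to about 2 mm. A picture is of the moment at which its call begins. There is no depth.
- manip.job_done(): hands the job in; it is judged then, once.
The state is a dict: "t": time; "joint_pos": joint angles; "qvel": joint speeds; "effort": joint torques, N m; "tcp_pos": TCP position; "eef_rot": TCP orientation; "ft_force": force on the tool from outside, world axes, zero at the start; "moment": the same for the moment, N m; "grip_width": finger opening in m; "finger_force": force on a finger pad.
Only numpy, scipy, OpenCV 4.12 (cv2) and the standard library are available. Lean on these libraries where they do the work, as an engineer would, in place of code of your own. Each camera call takes 0.05 s, during which the arm holds its last target. There are 200 camera calls.

TASK

Put the small black jog box into the pocket of the sloped holder, lying flat on the sloping floor and square between the side walls, with its grey knob at the upper end. Then slide the orange keeper down the slope until you feel it stop against the box, so that the box is held snugly between the keeper and the lower stop, and let go. Leave the yellow wheel and the sample cup where they are.

Things in the scene. Friction and masses are not known exactly. Their poses are not given: they have to be found in the camera images.
- jog_box: Black control box with a red and a green button at one end and a grey round knob at the other. Body 52 mm (its x) by 68 mm (its y) by 30 mm high, the knob standing 9 mm higher; about 0.14 kg, loose, starts lying flat on the bench, buttons up. Origin: centre of its underside; z out of its button side; the knob end is its -y end. Grip it across the 52 mm.
- jog_knob (a point): Top centre of the grey knob on the jog box, 39 mm above the box's underside, about 14 mm from its middle towards -y.
- pocket: Pocket of the fixed sloped holder, an aluminium deck rising at 30 degrees away from its front. Origin: on the pocket floor where the middle of the seated box's underside belongs, 42 mm above the bench; x up the slope, y across it (left seen from its front), z straight out of the floor. Floor x -46 to +96 mm, y -45 to +45 mm. The upper end is closed only by the keeper.
- side_walls (a point): Point on the pocket floor midway between the grey side walls, at the pocket's origin. Walls' inner faces at pocket y = -27.8 and +27.8 mm (1.8 mm of play each side of the box), 8 mm high, flared outward above that to 12 mm, at most 9 mm thick. Each wall is two pieces, x = -43 to -24 and +24 to +36 mm, with a gap between for the fingers.
- lower_stop (a point): Top middle of the grey lower stop's face: pocket x = -34 mm, 10 mm above the pocket floor. The lower end of the seated box bears on this face.
- keeper (a joint): Slide of the orange keeper, m: 0 = fully up the slope (open), growing as it moves down the slope (pocket -x) to 0.026 at the end of travel. Its flat pad face is at pocket x = 56 mm minus the joint value: it meets a box lying against the lower stop at 0.022. It starts between 0 and 0.008. It resists with about 2.5 N of friction and stays where it is left.
- keeper_knob (a point): Middle grip point of the keeper's upright post, on its axis, 38 mm above the pocket floor and 26 mm up-slope of the keeper's pad face; the axis is along pocket z. Steel post 14 mm in diameter, with a black cap 18 mm in diameter from 38 to 47 mm above the floor. The keeper's orange block below it, 44 mm wide and 38 mm long, reaches 17 mm above the floor.
- yellow_wheel: Bystander: loose yellow handwheel, 53 mm in diameter, 22 mm high, lying flat. Origin: centre of its underside.
- cup_b: Bystander: loose cream sample cup with white lid, 56 mm in diameter, 58 mm high, upright. Origin: centre of its underside.

How it is judged:
By the outcome, as a careful person would: the job done as asked, in the order asked, and still so for the second after the job is handed in, with the robot touching nothing.
It also fails if it takes over 48 s, if anything falls off the work surface, if the arm or the gripper's body presses on something with over 40 N, if the wrist force passes 120 N, or if a joint passes its speed limit or range.

## Working session

There is one attempt and no reset: what is moved stays moved. The work goes in short steps, Python scripts to look and compute and a tool call to move; the robot and the scene stay as the last step left them, time stands still between calls to the robot, and variables do not carry over. Pictures are saved under pics/ and viewed, at most 14 in all, crops included, and the job is handed in when it is done.

Besides the shell and the picture viewer there is one more tool, called as name(argument=value, ...) on one line, values as JSON. servo_tool: Moves the arm, as the interface text tells. Its arguments: {"type":"object","properties":{"moves":{"type":"array"},"force":{"type":"number"}},"required":["moves"]}

```bash
ls; mkdir -p pics; cat > h.py <<'E'
import numpy as np, cv2
from cell import manip
def cam(n): return manip.camera(n)
def K(c):
    f=200/np.tan(np.radians(c['vertical_fov'])/2); return np.array([[f,0,c['cx']],[0,f,c['cy']],[0,0,1]]), np.array([c['k1'],0,0,0,0.])
def ray(c,uv):
    k,d=K(c); p=cv2.undistortPoints(np.array([[uv]],float),k,d)[0,0]
    V=np.array(c['view']); R=V[:3,:3]; o=-R.T@V[:3,3]; v=R.T@np.array([p[0],p[1],1]); return o,v/np.linalg.norm(v)
def onz(c,uv,z):
    o,v=ray(c,uv); return o+v*(z-o[2])/v[2]
def proj(c,P):
    k,d=K(c); V=np.array(c['view']); return cv2.projectPoints(np.array(P,float).reshape(-1,1,3),cv2.Rodrigues(V[:3,:3])[0],V[:3,3],k,d)[0].reshape(-1,2)
def tri(*cu):
    A=np.zeros((3,3));b=np.zeros(3)
    for c,uv in cu:
        o,v=ray(c,uv);M=np.eye(3)-np.outer(v,v);A+=M;b+=M@o
    p=np.linalg.solve(A,b); return p,[np.linalg.norm((np.eye(3)-np.outer(ray(c,uv)[1],ray(c,uv)[1]))@(p-ray(c,uv)[0])) for c,uv in cu]
def save(c,n,box=None,s=1):
    im=c['pixels'][:,:,::-1]
    if box: im=im[box[1]:box[3],box[0]:box[2]]
    cv2.imwrite('pics/'+n,cv2.resize(im,None,fx=s,fy=s,interpolation=cv2.INTER_CUBIC))
E
python3 - <<'E'
from h import *
for n in ('scene','top'):
    c=cam(n); save(c,n+'0.png'); import pickle; pickle.dump(c,open(n+'.pkl','wb'))
    print(n,c['vertical_fov'],c['cx'],c['cy'],c['k1'],np.round(c['view'],3).tolist())
o=manip.get_obs(); print({k:np.round(v,4).tolist() for k,v in o.items()})
E
```

```text
pics
scene 49.425696802515645 328.1370777542946 199.51788520850872 -0.038415916842185774 [[0.905, -0.425, 0.011, -0.495], [-0.319, -0.697, -0.642, 0.216], [0.281, 0.578, -0.766, 0.889], [0.0, 0.0, 0.0, 1.0]]
top 46.4485316985125 317.7679340968227 197.86373104320907 -0.0772808555879341 [[-0.005, -1.0, -0.022, -0.034], [-0.983, 0.009, -0.183, 0.537], [0.183, 0.021, -0.983, 1.1], [0.0, 0.0, 0.0, 1.0]]
{'t': 0.1, 'joint_pos': [1.155, 0.4683, -0.0116, 1.6035, 0.006, 1.0714, -0.0563], 'qvel': [-0.0014, -0.003, -0.0005, -0.0007, -0.0006, -0.0012, 0.0005], 'effort': [0.0013, -53.3519, 0.0214, -25.1969, 0.0114, 0.0043, -0.0], 'tcp_pos': [0.2365, -0.6049, 0.2304], 'eef_rot': [-3.0856, -0.5819, 0.0007], 'ft_force': [-0.7338, -0.0042, -0.0396], 'moment': [0.0275, -0.0221, -0.011], 'finger_force': 0.0, 'grip_width': 0.0856}
```

View pics/scene0.png

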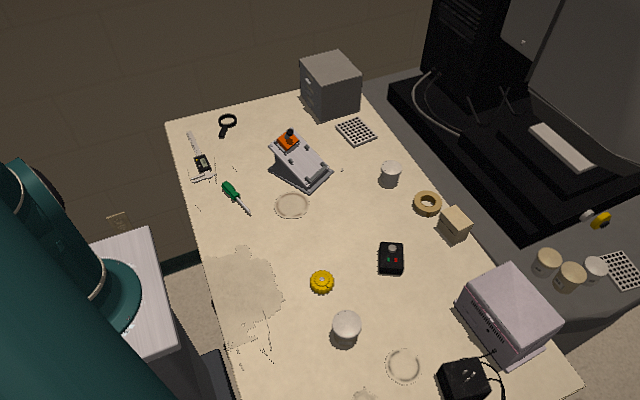

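View pics/top0.png

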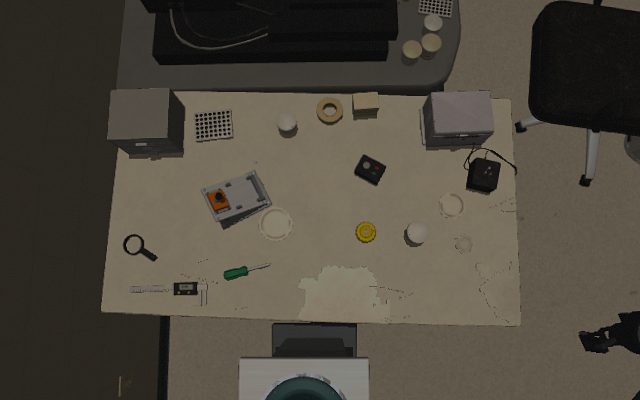

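The scene picture shows the box at (391,258) with its knob at (391,247), the holder at (300,160) and the keeper post at (290,132). In the top view the box is at (370,169) and the holder at (236,196), with its upper end to the left. I'll enlarge both for accuracy.

```bash
python3 - <<'E'
from h import *; import pickle
T=pickle.load(open('top.pkl','rb'));S=pickle.load(open('scene.pkl','rb'))
def e(c,b,s): return cv2.resize(np.ascontiguousarray(c['pixels'][b[1]:b[3],b[0]:b[2],::-1]),None,fx=s,fy=s,interpolation=cv2.INTER_CUBIC)
g=lambda im:np.clip(255*(im/255.)**.6,0,255).astype(np.uint8)
a=g(e(T,(195,165,275,230),5)); b=g(e(S,(260,120,340,200),5)); c=g(e(T,(345,145,395,195),5)); d=g(e(S,(365,230,415,280),5))
out=np.zeros((600,800,3),np.uint8)
out[:325,:400]=a; out[:400,400:]=b[:400,:400]; out[340:590,:250]=c; out[345:595,250:250+150]=d[:,50:200]
cv2.imwrite('pics/e1.png',out)
# knob of box : grey inside box; red, green
for n,c,bx in(('T',T,(350,150,392,190)),('S',S,(370,235,412,280))):
    im=c['pixels'][bx[1]:bx[3],bx[0]:bx[2]].astype(int); m=(im.max(2)<75).astype(np.uint8)
    k=max(cv2.findContours(m,cv2.RETR_EXTERNAL,cv2.CHAIN_APPROX_NONE)[0],key=cv2.contourArea)
    print(n,'box',cv2.minAreaRect(k),bx)
    r=np.argwhere(im[:,:,0]>im[:,:,1]*1.8+20);gr=np.argwhere(im[:,:,1]>im[:,:,0]*1.6+20)
    f=np.zeros_like(m);cv2.drawContours(f,[k],-1,1,-1)
    kn=np.argwhere((f>0)&(im.min(2)>70)&(np.ptp(im,2)<40))
    for q,l in((r,'red'),(gr,'green'),(kn,'knob')): print(l,len(q),q.mean(0)[::-1]+bx[:2] if len(q) else '')
for n,u,v,c in(('wheel T',366,232,T),('cup T',417,233,T)): print(n,onz(c,(u,v),.03))
E
```

```text
T box ((19.295873641967773, 19.736238479614258), (27.091421127319336, 22.824520111083984), 28.300758361816406) (350, 150, 392, 190)
red 10 [376.4 167.5]
green 4 [373.5  172.75]
knob 17 [366.23529412 165.17647059]
S box ((20.0, 23.5), (33.0, 26.0), 90.0) (370, 235, 412, 280)
red 16 [395.5 259.5]
green 10 [388.  259.2]
knob 43 [391.74418605 247.41860465]
wheel T [ 0.45319879 -0.15630162  0.03      ]
cup T [ 0.4495193  -0.28230753  0.03      ]
```

View pics/e1.png

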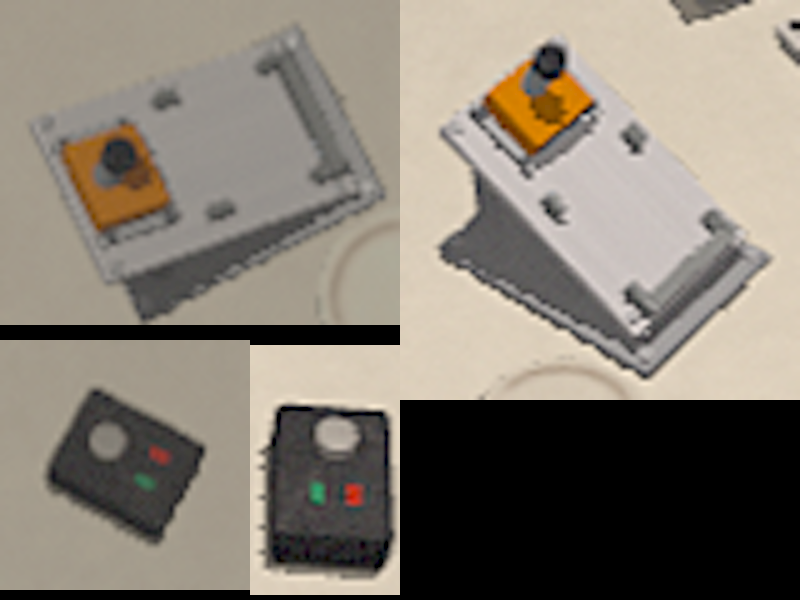

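The crop shows the four wall pieces: top view at about (165,98), (272,62), (222,208) and (330,173), scene at about (634,135), (718,220), (553,205) and (640,293). The keeper cap is at (120,150) in the top view and (548,55) in the scene. The box is flat with its knob away from the camera.

```bash
python3 - <<'E'
from h import *; import pickle
T=pickle.load(open('top.pkl','rb'));S=pickle.load(open('scene.pkl','rb'))
t=lambda u,v:((u+.5)/5-.5+195,(v+.5)/5-.5+165)
s=lambda u,v:((u-400+.5)/5-.5+260,(v+.5)/5-.5+120)
P=[tri((T,t(*a)),(S,s(*b))) for a,b in [((165,98),(634,135)),((272,62),(718,220)),((222,208),(553,205)),((330,173),(640,293)),((120,150),(548,55))]]
for p in P: print(np.round(p[0],4),np.round(p[1],4))
Q=np.array([p[0] for p in P])
up=((Q[0]-Q[1])+(Q[2]-Q[3]))/2; print('slope',np.degrees(np.arctan2(up[2],np.hypot(*up[:2]))),np.linalg.norm(up),'yaw',np.degrees(np.arctan2(up[1],up[0])))
ac=((Q[0]-Q[2])+(Q[1]-Q[3]))/2; print('across',ac,np.linalg.norm(ac),'yaw-',np.degrees(np.arctan2(ac[1],ac[0]))+90)
c=Q[:4].mean(0); print('centroid',c)
for y in [np.arctan2(up[1],up[0]),np.arctan2(ac[1],ac[0])+np.pi/2]:
    a=np.radians(30);X=np.array([np.cos(y)*np.cos(a),np.sin(y)*np.cos(a),np.sin(a)]);Z=np.array([-np.cos(y)*np.sin(a),-np.sin(y)*np.sin(a),np.cos(a)])
    o=c-Z*.012-X*(-.00175);print('orig',o); d=Q[4]-o; print('cap in pocket',d@X,d@np.cross(Z,X),d@Z)
k=tri((T,(366.2,165.2)),(S,(391.7,247.4)));r=tri((T,(376.4,167.5)),(S,(395.5,259.5)));g=tri((T,(373.5,172.75)),(S,(388,259.2)))
for q in(k,r,g):print('k/r/g',q[0],q[1])
k=onz(T,(366.2,165.2),.039);r=onz(T,(376.4,167.5),.031);g=onz(T,(373.5,172.75),.031);ks=onz(S,(391.7,247.4),.039);rs=onz(S,(395.5,259.5),.031);gs=onz(S,(388,259.2),.031)
for k,r,g in((k,r,g),(ks,rs,gs)):
    d=((r+g)/2-k)[:2];e=(r-g)[:2];print(k,'ydir',np.degrees(np.arctan2(d[1],d[0])),np.linalg.norm(d),'redgreen',np.degrees(np.arctan2(e[1],e[0])),'ctr',k[:2]+.014*d/np.linalg.norm(d))
print(onz(T,(369.3,169.74),.02),onz(T,(370.,170.2),.015))
E
```

```text
[0.5709 0.184  0.0628] [0.0006 0.0006]
[0.5955 0.1359 0.035 ] [0.0011 0.0011]
[0.5151 0.1543 0.0628] [0. 0.]
[0.5385 0.1052 0.0359] [0.0015 0.0015]
[0.5315 0.1907 0.1256] [0.0006 0.0006]
slope 26.72589750680416 0.060688853884190416 yaw 116.25602212783681
across [ 0.0564618   0.03021737 -0.00042325] 0.06404063551249783 yaw- 118.15491323940495
centroid [0.55501098 0.1448446  0.04913782]
orig [0.55168623 0.15158474 0.03962052]
cap in pocket 0.0811072140044421 0.0007618756748366703 0.052421110848918345
orig [0.55146472 0.15147087 0.03962052]
cap in pocket 0.0811045633957449 -0.0009465590483365541 0.052422641178563184
k/r/g [ 0.6222964  -0.16056649  0.03894387] [np.float64(0.0013484888671010256), np.float64(0.00134848886710104)]
k/r/g [ 0.61777048 -0.1868271   0.03110817] [np.float64(0.0010488463997182715), np.float64(0.0010488463997185805)]
k/r/g [ 0.60408326 -0.17907713  0.03038279] [np.float64(0.0007774197303833421), np.float64(0.0007774197303834406)]
[ 0.62094999 -0.16013765  0.039     ] ydir -116.02070398798375 0.025039155123816752 redgreen -29.61571973979461 ctr [ 0.61480824 -0.17271854]
[ 0.62367171 -0.16080296  0.039     ] ydir -117.96977275594706 0.025387929523255748 redgreen -27.51507146006918 ctr [ 0.61710563 -0.17316769]
[ 0.61382943 -0.16939212  0.02      ] [ 0.61383961 -0.17161946  0.015     ]
```

servo_tool(moves=[0.84, 0.96, 0, 0, 0, 0.154, -1, 0.84, 0.96, 0, 0, 0, 0.154, -1, 0.84, 0.96, 0, 0, 0, 0.154, -1, 0.84, 0.96, 0, 0, 0, 0.154, -1, 0.84, 0.96, 0, 0, 0, 0.154, -1])

```text
t: 0.52
tcp_pos: [0.366, -0.4569, 0.231]
eef_rot: [-2.99, -0.957, -0.003]
ft_force: [0.9, 0.3, -0.5]
grip_width: 0.0851
finger_force: 0.0
```

servo_tool(moves=[0.84, 0.96, 0, 0, 0, 0.154, -1, 0.84, 0.96, 0, 0, 0, 0.154, -1, 0.84, 0.96, 0, 0, 0, 0.154, -1, 0.84, 0.96, 0, 0, 0, 0.154, -1, 0.84, 0.96, 0, 0, 0, 0.154, -1])

```text
t: 0.93
tcp_pos: [0.4916, -0.3125, 0.2312]
eef_rot: [-2.853, -1.311, -0.003]
ft_force: [-0.2, 0.6, -0.5]
grip_width: 0.0859
finger_force: 0.0
```

servo_tool(moves=[0.84, 0.96, -0.4, 0, 0, 0.154, -1, 0.84, 0.96, -0.4, 0, 0, 0.154, -1, 0.84, 0.96, -0.4, 0, 0, 0.154, -1, 0.84, 0.96, -0.4, 0, 0, 0.154, -1, 0.84, 0.96, -0.4, 0, 0, 0.154, -1])

```text
t: 1.35
tcp_pos: [0.6158, -0.1703, 0.1699]
eef_rot: [-2.677, -1.641, -0.0]
ft_force: [0.1, 0.3, -0.3]
grip_width: 0.0855
finger_force: 0.0
```

servo_tool(moves=[0, 0, 0, 0, 0, 0, -1, 0, 0, 0, 0, 0, 0, -1, 0, 0, 0, 0, 0, 0, -1])

```text
t: 1.6
tcp_pos: [0.6141, -0.174, 0.1708]
eef_rot: [-2.68, -1.639, 0.002]
ft_force: [-0.6, -0.2, -0.5]
grip_width: 0.0857
finger_force: 0.0
```

```bash
python3 - <<'E'
from h import *; import pickle
c=cam('wrist'); pickle.dump(c,open('w1.pkl','wb')); save(c,'w1.png')
o=manip.get_obs(); print({k:np.round(o[k],4).tolist() for k in('t','tcp_pos','eef_rot','ft_force','joint_pos')})
E
```

```text
{'t': 1.65, 'tcp_pos': [0.614, -0.175, 0.1712], 'eef_rot': [2.6806, 1.6373, -0.0019], 'ft_force': [-0.3495, 0.0693, 0.5166], 'joint_pos': [0.4522, 0.5373, -0.3123, 1.6675, 0.1935, 0.9677, -0.4033]}
```

View pics/w1.png

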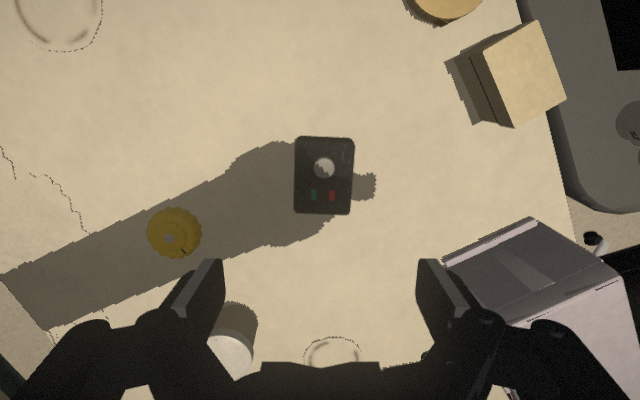

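The wrist view shows the box with top corners near (296,137), (354,139), (350,214) and (294,212), the knob at (324,168), green at (313,195) and red at (332,195).

```bash
python3 - <<'E'
from h import *; import pickle
c=pickle.load(open('w1.pkl','rb'));im=c['pixels'][125:225,280:370].astype(int)
m=np.argwhere(im[:,:,0]>im[:,:,1]*1.8+20).mean(0)[::-1]+[280,125];g=np.argwhere(im[:,:,1]>im[:,:,0]*1.5+15).mean(0)[::-1]+[280,125]
print(m,g)
k=onz(c,(324,168),.039);r=onz(c,m,.031);gr=onz(c,g,.031);d=((r+gr)/2-k)[:2];e=(r-gr)[:2]
print(k,np.degrees(np.arctan2(d[1],d[0])),np.linalg.norm(d),np.degrees(np.arctan2(e[1],e[0])))
print('ctr',k[:2]+.014*d/np.linalg.norm(d))
C=np.array([onz(c,p,.03)for p in[(296,137),(354,139),(350,214),(294,212)]])[:,:2];print(C,C.mean(0))
for i in range(4):
    v=C[(i+1)%4]-C[i];print(np.linalg.norm(v),np.degrees(np.arctan2(v[1],v[0])))
from scipy.spatial.transform import Rotation as R
o=manip.get_obs();print('toolR',R.from_rotvec(o['eef_rot']).as_matrix().round(3).tolist());y=R.from_rotvec(o['eef_rot']).as_matrix()[:,1];print(np.degrees(np.arctan2(y[1],y[0])))
E
```

```text
[nan nan] [nan nan]
[ 0.62419225 -0.16027865  0.039     ] nan nan nan
ctr [nan nan]
[[ 0.61443502 -0.12750758]
 [ 0.65729673 -0.15132209]
 [ 0.62510692 -0.21077472]
 [ 0.58085612 -0.1859644 ]] [ 0.6194237 -0.1688922]
0.04903322284276667 -29.05711583883063
0.06760768362765762 -118.43271569086264
0.050731505327097706 150.72173747372298
0.06741471111918342 60.125982031133105
toolR [[0.457, 0.89, -0.001], [0.89, -0.457, -0.001], [-0.001, -0.0, -1.0]]
-27.167828616734823<stdin>:3: RuntimeWarning: Mean of empty slice.
  ret = um.true_divide(
```

servo_tool(moves=[0.018, 0.006, -0.25, 0, 0, -0.012, -1, 0.018, 0.006, -0.5, 0, 0, -0.012, -1, 0.018, 0.006, -0.75, 0, 0, -0.012, -1, 0.018, 0.006, -0.95, 0, 0, -0.012, -1, 0.018, 0.006, -0.95, 0, 0, -0.012, -1])

```text
t: 2.07
tcp_pos: [0.6118, -0.174, 0.0228]
eef_rot: [-2.691, -1.607, 0.014]
ft_force: [-1.7, 1.0, -0.6]
grip_width: 0.0852
finger_force: 0.0
```

servo_tool(moves=[0, 0, -0.08, 0, 0, 0, -1, 0, 0, -0.16, 0, 0, 0, -1, 0, 0, -0.16, 0, 0, 0, -1, 0, 0, -0.16, 0, 0, 0, -1])

```text
t: 2.4
tcp_pos: [0.6179, -0.1729, 0.0057]
eef_rot: [2.694, 1.613, 0.001]
ft_force: [0.1, 0.4, -0.1]
grip_width: 0.0857
finger_force: 0.0
```

```bash
python3 - <<'E'
from h import *
c=cam('wrist'); save(c,'w2.png')
o=manip.get_obs(); print({k:np.round(o[k],4).tolist() for k in('t','tcp_pos','ft_force')})
E
```

```text
{'t': 2.45, 'tcp_pos': [0.6183, -0.1728, 0.0062], 'ft_force': [-0.1304, 0.2735, -0.4201]}
```

View pics/w2.png

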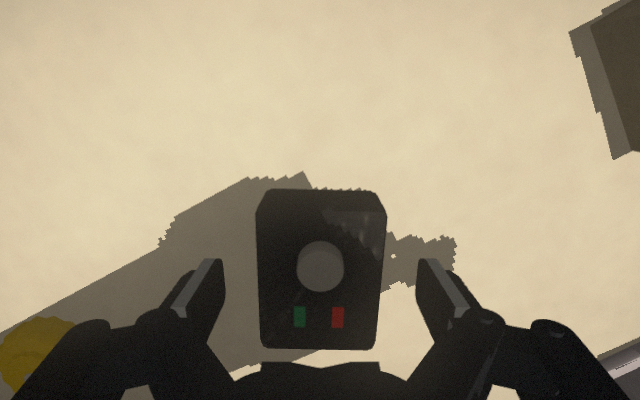

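The box, spanning columns 255 to 387, sits between the open fingers at 225 and 417, and it's square. I'll drop 3 mm and close.

servo_tool(moves=[0, 0, -0.02, 0, 0, 0, -1, 0, 0, -0.02, 0, 0, 0, 1, 0, 0, -0.02, 0, 0, 0, 1, 0, 0, -0.02, 0, 0, 0, 1, 0, 0, -0.02, 0, 0, 0, 1], force=50)

```text
t: 2.87
tcp_pos: [0.6181, -0.1726, 0.0026]
eef_rot: [2.694, 1.614, 0.002]
ft_force: [-1.0, 0.6, 3.5]
grip_width: 0.0511
finger_force: 53.1
```

servo_tool(moves=[0, 0, 0, 0, 0, 0, 1, 0, 0, 0, 0, 0, 0, 1, 0, 0, 0, 0, 0, 0, 1, 0, 0, 0, 0, 0, 0, 1, 0, 0, 0, 0, 0, 0, 1])

```text
t: 3.28
tcp_pos: [0.6181, -0.1726, 0.0026]
eef_rot: [2.694, 1.614, 0.001]
ft_force: [0.3, 0.3, 5.6]
grip_width: 0.0511
finger_force: 53.1
```

servo_tool(moves=[0, 0, 0.2, 0, 0, 0, 1, 0, 0, 0.45, 0, 0, 0, 1, 0, 0, 0.7, 0, 0, 0, 1, 0, 0, 0.95, 0, 0, 0, 1, 0, 0, 1, 0, 0, 0.05, 1])

```text
t: 3.7
tcp_pos: [0.6207, -0.1728, 0.1583]
eef_rot: [2.623, 1.716, 0.01]
ft_force: [1.9, -0.7, -1.3]
grip_width: 0.0512
finger_force: 53.0
```

servo_tool(moves=[-0.03, 0.2, 0.05, 0, 0, 0.06, 1, -0.06, 0.45, 0.1, 0, 0, 0.13, 1, -0.1, 0.7, 0.1, 0, 0, 0.2, 1, -0.14, 0.93, 0.1, 0, 0, 0.27, 1, -0.14, 0.93, 0.1, 0, 0, 0.3, 1])

```text
t: 4.12
tcp_pos: [0.5944, -0.0229, 0.1669]
eef_rot: [-2.134, -2.3, -0.005]
ft_force: [0.1, 0.1, -1.8]
grip_width: 0.0515
finger_force: 53.0
```

servo_tool(moves=[-0.03, 0.2, 0, 0, 0, 0.06, 1, -0.06, 0.45, 0, 0, 0, 0.13, 1, -0.1, 0.7, 0, 0, 0, 0.2, 1, -0.14, 0.93, 0, 0, 0, 0.267, 1, -0.14, 0.93, 0, 0, 0, 0.267, 1])

```text
t: 4.53
tcp_pos: [0.5725, 0.1161, 0.1669]
eef_rot: [-1.61, -2.693, -0.007]
ft_force: [-0.2, 1.0, -1.5]
grip_width: 0.0509
finger_force: 52.8
```

servo_tool(moves=[0, 0, 0, 0.06, 0.03, 0, 1, 0, 0, 0, 0.13, 0.065, 0, 1, 0, 0, 0, 0.2, 0.1, 0, 1, 0, 0, 0, 0.26, 0.135, 0, 1, 0, 0, 0, 0.296, 0.153, 0, 1])

```text
t: 4.95
tcp_pos: [0.5764, 0.103, 0.1653]
eef_rot: [-1.392, -2.274, -0.375]
ft_force: [0.6, -1.2, -1.8]
grip_width: 0.0511
finger_force: 52.8
```

servo_tool(moves=[0, 0, 0, 0, 0, 0, 1, 0, 0, 0, 0, 0, 0, 1, 0, 0, 0, 0, 0, 0, 1])

```text
t: 5.2
tcp_pos: [0.5747, 0.1076, 0.1669]
eef_rot: [-1.386, -2.283, -0.371]
ft_force: [-0.6, 0.3, -1.7]
grip_width: 0.0511
finger_force: 52.9
```

```bash
python3 - <<'E'
from h import *; import pickle
from scipy.spatial.transform import Rotation as R
c=cam('wrist'); save(c,'w3.png'); pickle.dump(c,open('w3.pkl','wb'))
for n in('top','scene'): pickle.dump(cam(n),open(n+'3.pkl','wb'))
o=manip.get_obs(); print({k:np.round(o[k],4).tolist() for k in('t','tcp_pos','ft_force','grip_width','joint_pos')})
print(R.from_rotvec(o['eef_rot']).as_matrix().round(3).tolist())
E
```

```text
{'t': 5.35, 'tcp_pos': [0.5749, 0.1082, 0.1677], 'ft_force': [0.7672, -0.2457, -1.2184], 'grip_width': 0.0512, 'joint_pos': [0.521, 0.7281, -0.7699, 1.651, -0.0108, 1.1039, 0.3367]}
[[-0.402, 0.887, -0.229], [0.768, 0.463, 0.442], [0.498, 0.001, -0.867]]
```

View pics/w3.png

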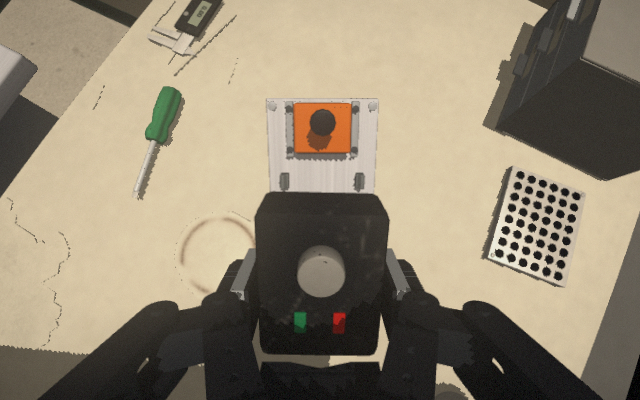

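The wrist view shows the box held square (knob at (321,271)). The deck is ahead of it with upper corners at (267,98) and (379,98), wall pieces at (285,181) and (359,181), and the keeper cap at (322,122).

```bash
python3 - <<'E'
from h import *; import pickle
from scipy.spatial.transform import Rotation as R
c=pickle.load(open('w3.pkl','rb'));T=pickle.load(open('top3.pkl','rb'));S=pickle.load(open('scene3.pkl','rb'))
o=manip.get_obs();Rt=R.from_rotvec(o['eef_rot']).as_matrix();p=np.array(o['tcp_pos'])
O=np.array([.5515,.1515,.042])
def onp(c,uv,h,Z=None):
    a=np.radians(30);y=np.radians(117.3);Z=np.array([-np.cos(y)*.5,-np.sin(y)*.5,np.cos(a)])
    q,v=ray(c,uv);return q+v*((O+Z*h-q)@Z)/(v@Z)
print('knob in tool', Rt.T@(onz(c,(321,271),0)*0+ (lambda q,v:q+v*((p+Rt[:,2]*-.036-q)@Rt[:,2])/(v@Rt[:,2]))(*ray(c,(321,271)))-p))
im=c['pixels'][70:200,250:400].astype(int)
m=((im[:,:,0]>130)&(im[:,:,2]<60)).astype(np.uint8);print('orange',cv2.minAreaRect(np.argwhere(m)[:,::-1].astype(np.float32)))
# refine wall pieces: dark grey in deck
for (x0,y0,x1,y1) in((277,168,292,194),(352,168,367,194)):
    s=c['pixels'][y0:y1,x0:x1].astype(int).max(2);q=np.argwhere(s<100);print('wall px',len(q),q.mean(0)[::-1]+[x0,y0])
W=[onp(c,u,h) for u,h in(((285,181),.012),((359,181),.012),((267,98),0),((379,98),0),((322,122),.047))]
for w in W: print(np.round(w,4),'tool',np.round(Rt.T@(w-p),4))
for a,b in((0,1),(2,3)):
    d=W[b]-W[a];print(np.linalg.norm(d),'yaw',np.degrees(np.arctan2(d[1],d[0]))+90)
y=np.radians(117.3);X=np.array([np.cos(y)*.866,np.sin(y)*.866,.5]);Y=np.array([-np.sin(y),np.cos(y),0])
for n,w in zip('WWDDK',W): print(n,(w-O)@X,(w-O)@Y)
E
```

```text
knob in tool [ 0.0161324  -0.00032789 -0.036     ]
orange ((72.5, 57.5), (49.0, 57.0), 90.0)
wall px 46 [284.2173913  187.89130435]
wall px 63 [357.74603175 181.12698413]
[0.5179 0.1548 0.0664] tool [ 0.0082 -0.0291  0.1215]
[0.5715 0.1826 0.0665] tool [0.0081 0.0313 0.1214]
[0.4772 0.2038 0.0885] tool [ 0.0733 -0.0425  0.1333]
[0.5562 0.2449 0.0887] tool [0.0731 0.0465 0.1333]
[0.5324 0.1916 0.1219] tool [0.0583 0.0009 0.0863]
0.06040594751747837 yaw 117.44567882665642
0.08901908154997419 yaw 117.4558401544005
W 0.028070861108482142 0.02831346787123678
W 0.02824820342665647 -0.03209221930971213
D 0.09306208024177809 0.04205489994300163
D 0.09334165540632527 -0.046963742566806486
K 0.07836451444061218 -0.0014418833763883046
```

servo_tool(moves=[-0.02, 0.05, -0.13, 0, 0, 0, 1, -0.046, 0.11, -0.3, 0, 0, 0, 1, -0.072, 0.166, -0.46, 0, 0, 0, 1, -0.09, 0.21, -0.58, 0, 0, 0, 1, -0.103, 0.237, -0.659, 0, 0, 0, 1])

```text
t: 5.77
tcp_pos: [0.5584, 0.1437, 0.0669]
eef_rot: [-1.384, -2.283, -0.37]
ft_force: [-0.1, 0.8, -1.4]
grip_width: 0.0513
finger_force: 52.9
```

servo_tool(moves=[0, 0, 0, 0, 0, 0, 1, 0, 0, 0, 0, 0, 0, 1, 0, 0, 0, 0, 0, 0, 1])

```text
t: 6.02
tcp_pos: [0.5611, 0.1421, 0.0692]
eef_rot: [-1.388, -2.283, -0.374]
ft_force: [0.8, -0.1, -0.2]
grip_width: 0.051
finger_force: 52.9
```

```bash
python3 - <<'E'
from h import *; import pickle
from scipy.spatial.transform import Rotation as R
g=lambda im:np.clip(255*(im/255.)**.6,0,255).astype(np.uint8)
c=cam('wrist'); S=cam('scene');T=cam('top')
for n,q in(('w4',c),('s4',S),('t4',T)): pickle.dump(q,open(n+'.pkl','wb'))
out=np.zeros((600,800,3),np.uint8)
out[:300,:800]=g(cv2.resize(c['pixels'][150:300,120:520,::-1],(800,300),interpolation=cv2.INTER_CUBIC))
out[300:,:400]=g(cv2.resize(S['pixels'][130:205,250:350,::-1],(400,300),interpolation=cv2.INTER_CUBIC))
out[300:,400:]=g(cv2.resize(T['pixels'][160:235,190:290,::-1],(400,300),interpolation=cv2.INTER_CUBIC))
cv2.imwrite('pics/e4.png',out)
o=manip.get_obs(); print({k:np.round(o[k],4).tolist() for k in('t','tcp_pos','ft_force','grip_width')})
E
```

```text
{'t': 6.1667, 'tcp_pos': [0.5611, 0.1417, 0.0691], 'ft_force': [-0.5271, -0.4172, -1.1655], 'grip_width': 0.051}
```

View pics/e4.png

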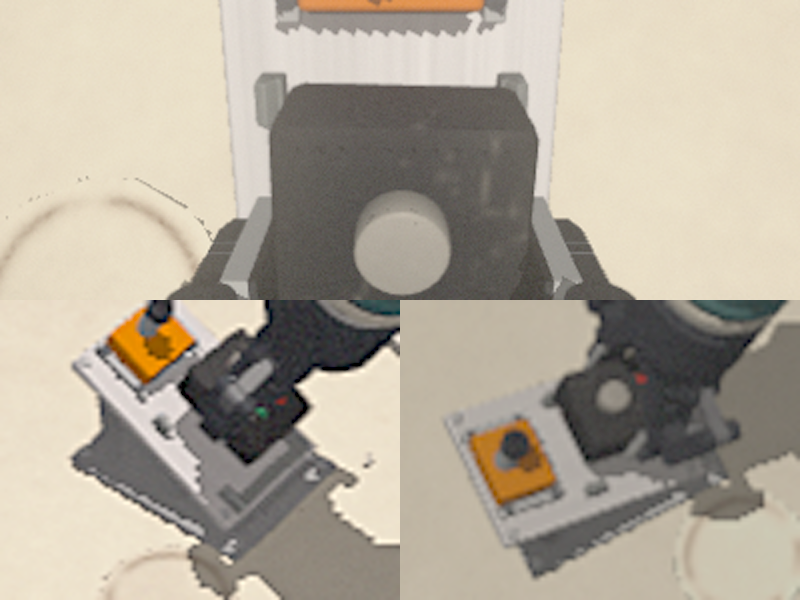

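The wrist crop shows the pocket midline about 12 crop pixels left of the box midline: wall outer edges at 255 and 527 against box edges at 271 and 537. The box therefore needs roughly 3 mm towards pocket +y, which I'll quantify.

```bash
python3 - <<'E'
from h import *; import pickle
from scipy.spatial.transform import Rotation as R
c=pickle.load(open('w4.pkl','rb'));o=manip.get_obs();Rt=R.from_rotvec(o['eef_rot']).as_matrix();p=np.array(o['tcp_pos'])
q=lambda u,v:((u+.5)/2-.5+120,(v+.5)/2-.5+150)
def td(uv,h): # tool-frame point at tool z=h
    s,d=ray(c,uv);s=Rt.T@(s-p);d=Rt.T@d;return s+d*(h-s[2])/d[2]
print('cx',c['cx'],'cam in tool',Rt.T@(ray(c,(0,0))[0]-p))
print('knob',td(q(402,252),-.036),'far top edge',td(q(290,88),-.027+.0),td(q(521,88),-.027))
for F in(.024,.028,.032): # floor at tool z=F
    print(F,'deck y80',td(q(226,80),F)[:2],td(q(558,80),F)[:2],'deck y20',td(q(219,20),F)[:2],td(q(564,20),F)[:2],'walls outer top',td(q(255,80),F-.012)[:2],td(q(527,80),F-.012)[:2])
w=p-np.array([.5515,.1515,.042]);y=np.radians(117.4);print('pocket',w@[np.cos(y)*.866,np.sin(y)*.866,.5],w@[-np.sin(y),np.cos(y),0],w@[-np.cos(y)*.5,-np.sin(y)*.5,.866])
y=Rt[:,1];print('y',y,Rt[:,0])
E
```

```text
cx 319.917544411488 cam in tool [ 0.07854417 -0.0002426  -0.14206152]
knob [ 0.01518038  0.00020729 -0.036     ] far top edge [ 0.04345478 -0.02004509 -0.027     ] [ 0.04347283  0.02171355 -0.027     ]
0.024 deck y80 [ 0.03007574 -0.04542359] [0.03011087 0.04098924] deck y20 [ 0.04590327 -0.04598253] [0.04593715 0.04138778] walls outer top [ 0.03357734 -0.0351244 ] [0.0336038  0.03049563]
0.028 deck y80 [ 0.02890826 -0.04651189] [0.02894424 0.04198241] deck y20 [ 0.04511703 -0.04708429] [0.04515172 0.04239055] walls outer top [ 0.03240984 -0.03603006] [0.03243698 0.0312937 ]
0.032 deck y80 [ 0.02774078 -0.04760018] [0.0277776  0.04297558] deck y20 [ 0.04433079 -0.04818605] [0.0443663  0.04339332] walls outer top [ 0.03124233 -0.03693572] [0.03127016 0.03209178]
pocket 0.002173174751213631 -0.003976969406371097 0.03003209408136149
y [0.88837182 0.45911844 0.0024026 ] [-0.39905877  0.76955038  0.49854218]
```

servo_tool(moves=[-0.019, 0, 0.005, 0, 0, 0, 1, -0.019, 0, 0.005, 0, 0, 0, 1, -0.033, 0.029, -0.05, 0, 0, 0, 1, -0.043, 0.047, -0.087, 0, 0, 0, 1, -0.052, 0.065, -0.123, 0, 0, 0, 1])

```text
t: 6.58
tcp_pos: [0.5519, 0.1522, 0.0487]
eef_rot: [-1.387, -2.281, -0.372]
ft_force: [0.9, -0.6, -1.6]
grip_width: 0.0509
finger_force: 52.8
```

servo_tool(moves=[0, 0, 0, 0, 0, 0, 1, 0, 0, 0, 0, 0, 0, 1, 0, 0, 0, 0, 0, 0, 1])

```text
t: 6.83
tcp_pos: [0.552, 0.1521, 0.0494]
eef_rot: [-1.387, -2.281, -0.372]
ft_force: [0.8, 0.4, -2.3]
grip_width: 0.0512
finger_force: 52.7
```

```bash
cat > st.py <<'E'
from h import *
def pk():
    o=manip.get_obs();p=np.array(o['tcp_pos']);w=p-np.array([.5515,.1515,.042]);y=np.radians(117.4)
    M=np.array([[np.cos(y)*.866,np.sin(y)*.866,.5],[-np.sin(y),np.cos(y),0],[-np.cos(y)*.5,-np.sin(y)*.5,.866]])
    print('t',round(o['t'],2),'pocket mm',(M@w*1e3).round(1),'F pocket',(M@o['ft_force']).round(1),'grip',round(float(o['grip_width']),4),'mom',np.round(o['moment'],2))
if __name__=='__main__': pk()
E
python3 st.py; python3 - <<'E'
from h import *
g=lambda im:np.clip(255*(im/255.)**.6,0,255).astype(np.uint8)
c=cam('wrist'); cv2.imwrite('pics/w5.png',g(cv2.resize(c['pixels'][150:300,120:520,::-1],(800,300),interpolation=cv2.INTER_CUBIC)))
E
```

```text
t 6.83 pocket mm [ 4.  -0.7  6.2] F pocket [-1.2 -0.9 -2. ] grip 0.0512 mom [-0.49 -0.43 -0.04]
```

View pics/w5.png

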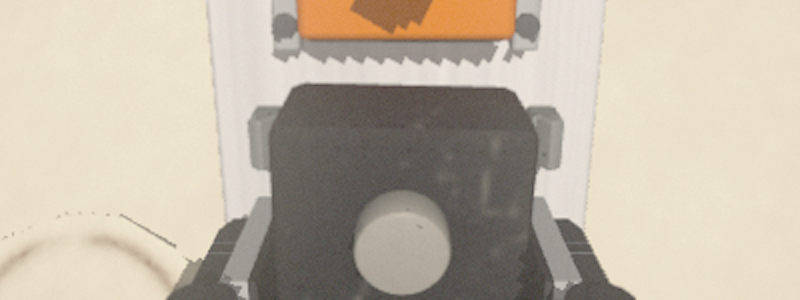

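The box is now centred: box edges at 271 and 537, wall outer edges at 249 and 562. I'll descend the last few millimetres by feel.

servo_tool(moves=[-0.003, 0.006, -0.0115, 0, 0, 0, 1, -0.0045, 0.009, -0.0175, 0, 0, 0, 1, -0.006, 0.012, -0.023, 0, 0, 0, 1, -0.006, 0.012, -0.023, 0, 0, 0, 1])

```text
t: 7.22
tcp_pos: [0.5517, 0.1527, 0.0475]
eef_rot: [-1.388, -2.282, -0.372]
ft_force: [-1.4, -5.1, 10.0]
grip_width: 0.0514
finger_force: 54.0
```

```bash
python3 st.py
```

```text
t 7.22 pocket mm [ 3.6 -0.8  4.2] F pocket [ 1.6  3.7 10.6] grip 0.0514 mom [-0.41  0.49  0.37]
```

servo_tool(moves=[0.006, -0.012, -0.001, 0, 0, 0, 1, 0.012, -0.023, -0.007, 0, 0, 0, 1, 0.017, -0.033, -0.014, 0, 0, 0, 1, 0.017, -0.033, -0.014, 0, 0, 0, 1])

```text
t: 7.55
tcp_pos: [0.5542, 0.1493, 0.0451]
eef_rot: [-1.387, -2.281, -0.374]
ft_force: [-1.3, -0.2, 8.8]
grip_width: 0.0511
finger_force: 53.8
```

```bash
python3 st.py
```

```text
t 7.55 pocket mm [-1.2 -1.4  4.3] F pocket [4.7 1.3 7.4] grip 0.0511 mom [0.02 0.24 0.15]
```

servo_tool(moves=[0.008, -0.015, -0.01, 0, 0, 0, 1, 0.008, -0.015, -0.01, 0, 0, 0, 1, 0.008, -0.015, -0.01, 0, 0, 0, 1])

```text
t: 7.8
tcp_pos: [0.5556, 0.1472, 0.0436]
eef_rot: [-1.387, -2.281, -0.374]
ft_force: [0.3, -0.8, 7.4]
grip_width: 0.0509
finger_force: 53.7
```

```bash
python3 st.py
```

```text
t 7.8 pocket mm [-4.2 -1.7  4.3] F pocket [3.  0.1 6.8] grip 0.0509 mom [0.1  0.14 0.12]
```

servo_tool(moves=[0.005, -0.01, -0.006, 0, 0, 0, 1, 0.011, -0.0205, -0.013, 0, 0, 0, 1, 0.011, -0.0205, -0.013, 0, 0, 0, 1])

```text
t: 8.05
tcp_pos: [0.5557, 0.147, 0.0436]
eef_rot: [-1.382, -2.279, -0.376]
ft_force: [-4.7, 2.1, 17.1]
grip_width: 0.0511
finger_force: 54.1
```

```bash
python3 st.py
```

```text
t 8.05 pocket mm [-4.3 -1.6  4.3] F pocket [12.   3.2 12.8] grip 0.0511 mom [1.39 1.14 0.32]
```

servo_tool(moves=[-0.01, 0.019, 0.013, 0, 0, 0, 1, -0.01, 0.019, 0.013, 0, 0, 0, -1, -0.01, 0.019, 0.013, 0, 0, 0, -1, -0.01, 0.019, 0.013, 0, 0, 0, -1, -0.01, 0.019, 0.013, 0, 0, 0, -1])

```text
t: 8.47
tcp_pos: [0.555, 0.1458, 0.0419]
eef_rot: [-1.388, -2.281, -0.372]
ft_force: [-0.5, -0.7, 1.5]
grip_width: 0.0856
finger_force: 0.0
```

servo_tool(moves=[0, 0, 0, 0, 0, 0, -1, 0, 0, 0, 0, 0, 0, -1, 0.06, -0.12, 0.23, 0, 0, 0, -1, 0.12, -0.23, 0.45, 0, 0, 0, -1, 0.14, -0.27, 0.52, 0, 0, 0, -1])

```text
t: 8.88
tcp_pos: [0.5799, 0.1037, 0.1242]
eef_rot: [-1.393, -2.285, -0.378]
ft_force: [2.0, -0.2, 0.2]
grip_width: 0.0852
finger_force: 0.0
```

```bash
python3 st.py;python3 - <<'E'
from h import *
import pickle
g=lambda im:np.clip(255*(im/255.)**.6,0,255).astype(np.uint8)
c=cam('wrist');pickle.dump(c,open('w6.pkl','wb')); cv2.imwrite('pics/w6.png',g(cv2.resize(c['pixels'][50:400,120:520,::-1],(680,595),interpolation=cv2.INTER_CUBIC)))
E
```

```text
t 8.88 pocket mm [-6.9 -3.2 98.9] F pocket [-0.8 -1.7  0.7] grip 0.0852 mom [-0.5  -0.28 -0.07]
```

View pics/w6.png

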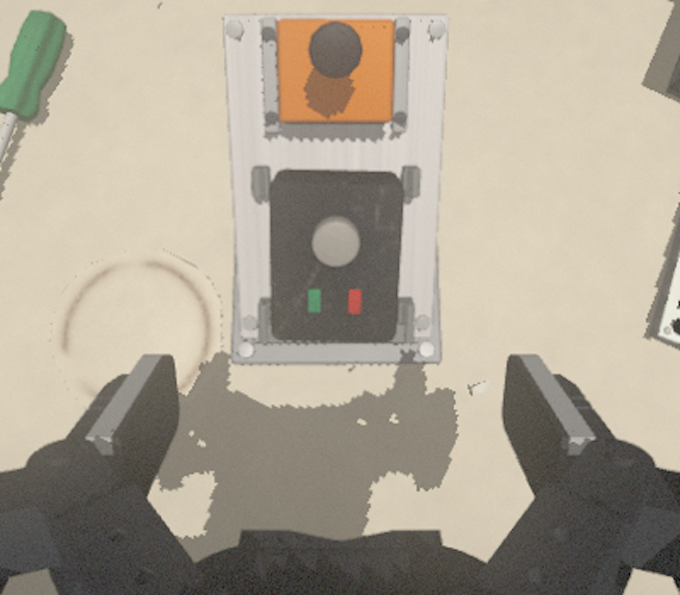

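The box is seated between the walls with its knob end up: knob at crop (336,241), keeper cap at crop (335,50). Next I'll measure the cap relative to the box knob.

```bash
python3 - <<'E'
from h import *; import pickle
from scipy.spatial.transform import Rotation as R
c=pickle.load(open('w6.pkl','rb'));o=manip.get_obs();Rt=R.from_rotvec(o['eef_rot']).as_matrix();p=np.array(o['tcp_pos'])
q=lambda u,v:((u+.5)/1.7-.5+120,(v+.5)/1.7-.5+50)
def td(uv,h):
    s,d=ray(c,uv);s=Rt.T@(s-p);d=Rt.T@d;return s+d*(h-s[2])/d[2]
for F in(.095,.0975,.100):
    k=td(q(336,241),F-.039);a=td(q(335,50),F-.047);f=td(q(335,123),F-.017);b=td(q(336,171),F-.03)
    print(F,'knob',k[:2],'cap',a[:2],'cap X',.014+a[0]-k[0],'pad X',.014+f[0]-k[0],'box end',.014+b[0]-k[0],'deckw',td(q(441,240),F)[1]-td(q(229,240),F)[1])
print(p,Rt.round(4).tolist())
E
```

```text
0.095 knob [ 0.0200329  -0.00218032] cap [ 0.08556628 -0.00233592] cap X 0.0795333848329427 pad X 0.05425580201077415 box end 0.03807311310404572 deckw 0.09241527486896989
0.0975 knob [ 0.01929181 -0.00220006] cap [ 0.08565847 -0.00235854] cap X 0.08036666490236455 pad X 0.054788579588048024 box end 0.03839685796694462 deckw 0.0933921896327577
0.1 knob [ 0.01855072 -0.0022198 ] cap [ 0.08575066 -0.00238116] cap X 0.08119994497178641 pad X 0.0553213571653219 box end 0.038720602829843506 deckw 0.09436910439654547
[0.58052249 0.10307415 0.12456234] [[-0.3989, 0.8901, -0.2206], [0.7715, 0.4558, 0.4439], [0.4956, 0.0069, -0.8685]]
```

servo_tool(moves=[-0.08, 0.14, 0.095, 0, 0, 0, -1, -0.16, 0.28, 0.19, 0, 0, 0, -1, -0.241, 0.431, 0.285, 0, 0, 0, -1, -0.241, 0.431, 0.285, 0, 0, 0, -1, -0.241, 0.431, 0.285, 0, 0, 0, -1])

```text
t: 9.35
tcp_pos: [0.5388, 0.1722, 0.1636]
eef_rot: [-1.383, -2.284, -0.372]
ft_force: [0.1, -1.3, 0.3]
grip_width: 0.0852
finger_force: 0.0
```

```bash
python3 st.py; python3 - <<'E'
from h import *; import pickle
from scipy.spatial.transform import Rotation as R
c=cam('wrist');o=manip.get_obs();Rt=R.from_rotvec(o['eef_rot']).as_matrix();p=np.array(o['tcp_pos'])
im=c['pixels'];save(c,'w7.png')
hsv=cv2.cvtColor(im,cv2.COLOR_RGB2HSV);m=cv2.inRange(hsv,(5,150,60),(20,255,255));k=max(cv2.findContours(m,cv2.RETR_EXTERNAL,cv2.CHAIN_APPROX_NONE)[0],key=cv2.contourArea);print(cv2.boundingRect(k))
print(Rt.round(3).tolist())
s,d=zip(*[ray(c,(x,y)) for x,y in((cv2.boundingRect(k)[0],cv2.boundingRect(k)[1]+cv2.boundingRect(k)[3]//2),(sum(cv2.boundingRect(k)[::2]),cv2.boundingRect(k)[1]+cv2.boundingRect(k)[3]//2))])
for a,b in zip(s,d):
    a=Rt.T@(a-p);b=Rt.T@b;print(a+b*(.0975-.017-a[2])/b[2])
E
```

```text
t 9.35 pocket mm [81.8  1.7 93.2] F pocket [-0.9  0.6  0.9] grip 0.0852 mom [-0.46 -0.24 -0.01]
(294, 194, 63, 55)
[[-0.4, 0.887, -0.23], [0.769, 0.461, 0.443], [0.499, 0.0, -0.866]]
[-0.00816433 -0.01863844  0.0805    ]
[-0.00805661  0.02655073  0.0805    ]
```

View pics/w7.png

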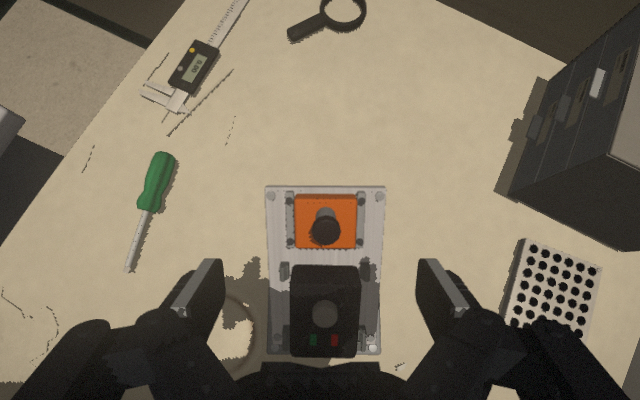

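The wrist view shows the box seated, the keeper cap at (326,231), and the keeper about 4 mm to the right of the tool midline. I'll correct that and descend partway.

servo_tool(moves=[0.034, -0.013, -0.016, 0, 0, 0, -1, 0.01, 0.035, -0.1, 0, 0, 0, -1, -0.015, 0.085, -0.2, 0, 0, 0, -1, -0.043, 0.135, -0.305, 0, 0, 0, -1, -0.043, 0.135, -0.305, 0, 0, 0, -1])

```text
t: 9.82
tcp_pos: [0.5313, 0.1902, 0.1139]
eef_rot: [-1.386, -2.277, -0.367]
ft_force: [-0.5, -0.0, -0.2]
grip_width: 0.0852
finger_force: 0.0
```

servo_tool(moves=[0, 0, 0, 0, 0, 0, -1, 0, 0, 0, 0, 0, 0, -1, 0, 0, 0, 0, 0, 0, -1])

```text
t: 10.07
tcp_pos: [0.5348, 0.1899, 0.1179]
eef_rot: [-1.39, -2.282, -0.374]
ft_force: [0.1, -0.7, -0.1]
grip_width: 0.0855
finger_force: 0.0
```

```bash
python3 st.py; python3 - <<'E'
from h import *; import pickle
from scipy.spatial.transform import Rotation as R
c=cam('wrist');o=manip.get_obs();Rt=R.from_rotvec(o['eef_rot']).as_matrix();p=np.array(o['tcp_pos'])
im=c['pixels'];hsv=cv2.cvtColor(im,cv2.COLOR_RGB2HSV);m=cv2.inRange(hsv,(5,150,40),(20,255,255));k=max(cv2.findContours(m,cv2.RETR_EXTERNAL,cv2.CHAIN_APPROX_NONE)[0],key=cv2.contourArea);x,y,w,h=cv2.boundingRect(k);print(x,y,w,h)
M=np.zeros((400,640),np.uint8);M[y:y+h+30,x:x+w]=1;d=(im.max(2)<70)&(M>0);d[y+h+12:]=0
q=np.argwhere(d);print('dark',len(q),q.mean(0)[::-1],q.min(0),q.max(0))
Z=.0415  # floor dist guess
o3=o
def td(uv,h):
    s,d=ray(c,uv);s=Rt.T@(s-p);d=Rt.T@d;return s+d*(h-s[2])/d[2]
print(td((x,y+10),.042-.017),td((x+w,y+10),.042-.017),td(q.mean(0)[::-1],.042-.047))
g=lambda im:np.clip(255*(im/255.)**.6,0,255).astype(np.uint8)
cv2.imwrite('pics/w8.png',g(cv2.resize(im[150:400,180:460,::-1],(672,600))))
E
```

```text
t 10.07 pocket mm [74.1 -2.8 44.9] F pocket [-0.6  0.3  0.2] grip 0.0855 mom [-0.48 -0.3   0.02]
279 206 80 68
dark 1134 [317.95061728 254.97089947] [236 279] [274 358]
[ 0.01456863 -0.02215378  0.025     ] [0.01454314 0.02073441 0.025     ] [ 0.00689442 -0.00115617 -0.005     ]
```

View pics/w8.png

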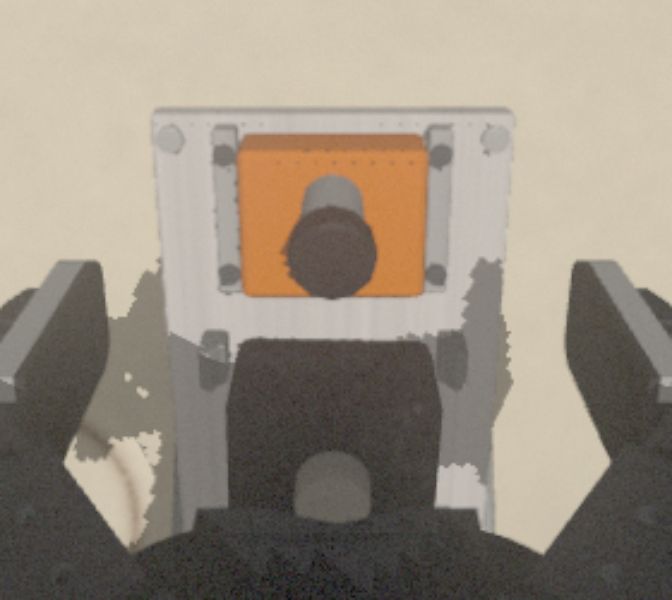

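The keeper is centred between the open fingers, with the cap at crop (333,255). The cap is about 5 mm further up-slope, so I'll shift, descend and close.

servo_tool(moves=[-0.017, 0.023, 0.017, 0, 0, 0, -1, -0.017, 0.023, 0.017, 0, 0, 0, -1, -0.035, 0.055, -0.045, 0, 0, 0, -1, -0.05, 0.087, -0.106, 0, 0, 0, -1, -0.05, 0.087, -0.106, 0, 0, 0, -1])

```text
t: 10.53
tcp_pos: [0.5238, 0.2045, 0.0996]
eef_rot: [-1.385, -2.28, -0.369]
ft_force: [0.1, 0.9, -1.0]
grip_width: 0.0856
finger_force: 0.0
```

```bash
python3 st.py
```

```text
t 10.53 pocket mm [80.6  0.2 20. ] F pocket [ 0.2 -0.5 -1.2] grip 0.0856 mom [-0.45 -0.16  0.02]
```

servo_tool(moves=[0, 0, 0, 0, 0, 0, 1, 0, 0, 0, 0, 0, 0, 1, 0, 0, 0, 0, 0, 0, 1, 0, 0, 0, 0, 0, 0, 1, 0, 0, 0, 0, 0, 0, 1], force=30)

```text
t: 10.95
tcp_pos: [0.5263, 0.2035, 0.1017]
eef_rot: [-1.388, -2.282, -0.373]
ft_force: [0.1, 0.5, 0.3]
grip_width: 0.0257
finger_force: 0.0
```

servo_tool(moves=[0, 0, 0, 0, 0, 0, 1, 0, 0, 0, 0, 0, 0, 1, 0, 0, 0, 0, 0, 0, 1, 0, 0, 0, 0, 0, 0, 1, 0, 0, 0, 0, 0, 0, 1])

```text
t: 11.37
tcp_pos: [0.5266, 0.2037, 0.1018]
eef_rot: [-1.388, -2.282, -0.373]
ft_force: [1.5, 0.8, 1.6]
grip_width: 0.0163
finger_force: 29.3
```

```bash
python3 st.py
```

```text
t 11.37 pocket mm [79.9 -1.9 22.9] F pocket [ 0.8 -1.7  1.4] grip 0.0163 mom [-0.29 -0.42 -0.15]
```

servo_tool(moves=[0.008, -0.0155, -0.01, 0, 0, 0, 1, 0.016, -0.031, -0.02, 0, 0, 0, 1, 0.024, -0.046, -0.03, 0, 0, 0, 1, 0.032, -0.0615, -0.04, 0, 0, 0, 1, 0.032, -0.0615, -0.04, 0, 0, 0, 1])

```text
t: 11.78
tcp_pos: [0.5317, 0.1937, 0.0953]
eef_rot: [-1.389, -2.281, -0.373]
ft_force: [3.2, -0.4, 3.3]
grip_width: 0.0167
finger_force: 29.4
```

```bash
python3 st.py
```

```text
t 11.78 pocket mm [66.9 -1.9 22.9] F pocket [ 0.1 -2.6  3.8] grip 0.0167 mom [-0.26 -0.69 -0.21]
```

servo_tool(moves=[0.004, -0.0077, -0.005, 0, 0, 0, 1, 0.008, -0.0154, -0.01, 0, 0, 0, 1, 0.008, -0.0154, -0.01, 0, 0, 0, 1])

```text
t: 12.03
tcp_pos: [0.5326, 0.1919, 0.0941]
eef_rot: [-1.389, -2.281, -0.373]
ft_force: [3.8, 1.0, 4.5]
grip_width: 0.0165
finger_force: 29.4
```

```bash
python3 st.py
```

```text
t 12.03 pocket mm [64.6 -1.9 22.8] F pocket [ 1.5 -3.9  4.3] grip 0.0165 mom [-0.05 -0.57 -0.23]
```

servo_tool(moves=[0.004, -0.0077, -0.005, 0, 0, 0, 1, 0.008, -0.0154, -0.01, 0, 0, 0, 1, 0.008, -0.0154, -0.01, 0, 0, 0, 1])

```text
t: 12.28
tcp_pos: [0.5338, 0.1897, 0.0927]
eef_rot: [-1.388, -2.282, -0.373]
ft_force: [3.2, 1.2, 4.3]
grip_width: 0.0162
finger_force: 29.4
```

```bash
python3 st.py
```

```text
t 12.28 pocket mm [61.8 -1.8 22.8] F pocket [ 1.8 -3.4  3.9] grip 0.0162 mom [-0.03 -0.57 -0.25]
```

servo_tool(moves=[0.0055, -0.0103, -0.0067, 0, 0, 0, 1, 0.0055, -0.0103, -0.0067, 0, 0, 0, 1, 0.0055, -0.0103, -0.0067, 0, 0, 0, 1])

```text
t: 12.53
tcp_pos: [0.5345, 0.1884, 0.0918]
eef_rot: [-1.388, -2.282, -0.373]
ft_force: [2.1, 1.5, 5.6]
grip_width: 0.0164
finger_force: 29.5
```

```bash
python3 st.py
```

```text
t 12.53 pocket mm [60.1 -1.9 22.8] F pocket [ 3.1 -2.5  4.6] grip 0.0164 mom [ 0.12 -0.49 -0.23]
```

servo_tool(moves=[0.0055, -0.0103, -0.0067, 0, 0, 0, 1, 0.0055, -0.0103, -0.0067, 0, 0, 0, 1, 0.0055, -0.0103, -0.0067, 0, 0, 0, 1])

```text
t: 12.78
tcp_pos: [0.5346, 0.1883, 0.0917]
eef_rot: [-1.385, -2.281, -0.374]
ft_force: [0.9, 2.0, 9.3]
grip_width: 0.0164
finger_force: 29.6
```

```bash
python3 st.py
```

```text
t 12.78 pocket mm [59.9 -1.9 22.8] F pocket [ 5.8 -1.7  7.3] grip 0.0164 mom [ 0.73  0.08 -0.2 ]
```

It stopped after about 20 mm and the force is rising. One more small push will confirm.

servo_tool(moves=[0.0055, -0.0103, -0.0067, 0, 0, 0, 1, 0.0055, -0.0103, -0.0067, 0, 0, 0, 1, 0.0055, -0.0103, -0.0067, 0, 0, 0, 1])

```text
t: 13.03
tcp_pos: [0.5346, 0.1882, 0.0916]
eef_rot: [-1.383, -2.28, -0.374]
ft_force: [-0.7, 3.8, 12.4]
grip_width: 0.0164
finger_force: 29.7
```

```bash
python3 st.py
```

```text
t 13.03 pocket mm [59.8 -1.9 22.8] F pocket [ 9.4 -1.1  8.9] grip 0.0164 mom [ 1.39  0.56 -0.09]
```

servo_tool(moves=[-0.007, 0.013, 0.008, 0, 0, 0, 1, -0.007, 0.013, 0.008, 0, 0, 0, -0.2, -0.007, 0.013, 0.008, 0, 0, 0, -0.2, -0.007, 0.013, 0.008, 0, 0, 0, -0.2, -0.007, 0.013, 0.008, 0, 0, 0, -0.2])

```text
t: 13.45
tcp_pos: [0.5339, 0.1865, 0.0899]
eef_rot: [-1.387, -2.281, -0.37]
ft_force: [0.4, -0.6, 0.3]
grip_width: 0.0511
finger_force: 0.0
```

servo_tool(moves=[0, 0, 0, 0, 0, 0, -0.2, 0.04, -0.08, 0.15, 0, 0, 0, -0.2, 0.09, -0.17, 0.34, 0, 0, 0, -0.2, 0.14, -0.27, 0.52, 0, 0, 0, -0.2, 0.14, -0.27, 0.52, 0, 0, 0, -0.2])

```text
t: 13.87
tcp_pos: [0.5604, 0.144, 0.1729]
eef_rot: [-1.395, -2.285, -0.379]
ft_force: [2.1, 0.6, -0.5]
grip_width: 0.0512
finger_force: 0.0
```

servo_tool(moves=[0.1, -0.3, 0.3, 0, 0, 0, -0.2, 0.2, -0.55, 0.3, 0, 0, 0, -0.2, 0.2, -0.8, 0.3, 0, 0, 0, -0.2, 0.2, -1, 0.3, 0, 0, 0, -0.2, 0.2, -1, 0.3, 0, 0, 0, -0.2])

```text
t: 14.28
tcp_pos: [0.5874, -0.0145, 0.2117]
eef_rot: [-1.406, -2.277, -0.369]
ft_force: [-0.2, -1.6, -1.2]
grip_width: 0.0513
finger_force: 0.0
```

```bash
python3 st.py; python3 - <<'E'
from h import *
g=lambda im:np.clip(255*(im/255.)**.6,0,255).astype(np.uint8)
S=cam('scene');T=cam('top');out=np.zeros((600,800,3),np.uint8)
out[:400,:400]=g(cv2.resize(S['pixels'][120:200,260:340,::-1],(400,400),interpolation=cv2.INTER_CUBIC))
out[:325,400:]=g(cv2.resize(T['pixels'][165:230,195:275,::-1],(400,325),interpolation=cv2.INTER_CUBIC))
out[400:600,:320]=cv2.resize(T['pixels'][:,:,::-1],(320,200))
cv2.imwrite('pics/e9.png',out)
E
```

```text
t 14.28 pocket mm [-57.1  44.5 229. ] F pocket [-1.7  0.9 -0.4] grip 0.0513 mom [-0.59 -0.26  0.05]
```

View pics/e9.png

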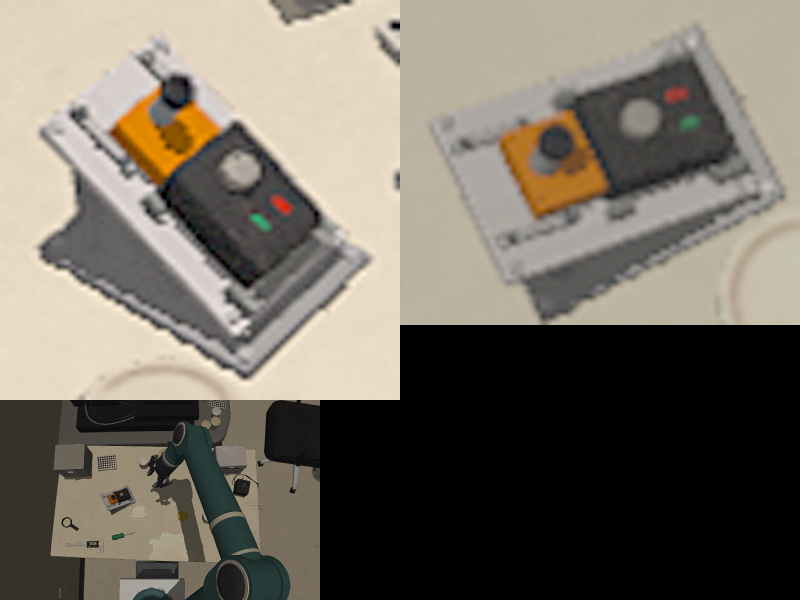

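The box lies flat and square in the pocket, knob up, with the keeper pad against it. The arm is clear, so I'm handing in.

```bash
python3 -c "
from cell import manip
print(manip.job_done())"
```

```text
the job is handed in; nothing more can be done
None
```

I handed the job in at about 14 s. The jog box lies flat and square in the pocket, knob end up. It is held between the lower stop and the keeper, which I felt stop against it before letting go. I did not touch the yellow wheel or the sample cup.

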